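# Close the printing-block case

## Robot

A 6-joint arm with a two-finger parallel gripper is mounted at the origin on the work surface. World frame = base frame: x ahead of the robot, y to its left, z up, the work surface at z = 0. Lengths are in mm, angles in rad, forces in N, time in s.
With the tool pointing down it reaches from about 350 to 875 mm from the base axis. Payload 4.2 kg.
Tool frame: the origin (TCP) lies midway between the tips of the shut fingers; the grasp point (between the pads) lies 19 mm behind it; z points along the fingers, y is the line along which they close (so a half turn about z gives the same grasp; the last joint's range is limited). The gripper opens to 85 mm and grips with 20 to 120 N. Pads are 22 mm wide; open, the fingers measure 114 mm over their backs; the gripper's body (76 mm by 85 mm) begins 54 mm behind the grasp point. The pads swing forward as they close: fully open they stand 13 mm farther back than shut.
Start: joints at [1.591, 0.385, 0.008, 0, -1.194, -0.259], TCP at [147.804, 607.251, 231.312] pointing down, gripper open.
Joint ranges: [-3.14, 3.14], [-1.21, 2.06], [-1.07, 1.41], [-3.16, 2.05], [-2.99, -0.16], [-3.1, 3.1]. Speed limits (rad/s): [2.79, 2.79, 3.14, 3.14, 3.14, 3.14].

## Interface

Orientations are given as a unit quaternion [x, y, z, w].
In Python, from bench import sensors, get_image, camera_params, job_done gives the robot as it stands.
- The arm moves only by the tool servo_tool, never from a script. Its argument "motion" is a list of rows, each an object with "travel": the shift along the tool's x, y, z as a fraction of full scale, a list of three; "rot": the turn, a rotation vector about the tool's x, y, z as a fraction of full scale, a list of three; "hand": the opening, from 0 (shut) to 1 (fully open). In form: [{"travel": [x, y, z], "rot": [wx, wy, wz], "hand": hand}, ...]. A call has 1 to 10 rows; each row shifts and turns the commanded pose from where the row before left it, along the tool's axes as they then stand; what a row does not reach is not made up. Full scale, the value 1, is 25 cm for a shift and 360 degrees for a turn. A row lasts 1/12 s, in which the tool goes at most 41.7 mm and 7.16 degrees, less where a joint would pass 70% of its speed; a pose out of reach is approached as far as the arm can. A call with a number of a shift or a turn outside -1 to 1 is refused whole. A call with a gripper value outside its range is refused whole. The fingers move at their own pace and stop on an object; the grip force is fixed at half the most. Time passes only in rows, so rows that do not move let the fingers close. It gives the time, the measured TCP pose, the force, the opening and the grip force at its end, in the units of the state.
- sensors.read_state(): the state, without advancing time (a new reading comes with each control period).
- get_image(name): name is "side" or "top"; returns (picture, depth): 384x512x3 uint8, red, green, blue; 384x512 float32, mm along the optical axis (not along the pixel's ray), 0 where there is no reading.
- camera_params(name): a dict with "camera_matrix" (3x3 intrinsics, pixels), "R" (3x3) and "t" (3): a world point X has camera coordinates R X + t. Camera axes: x right, y down, z forward; pixel columns grow to the right and rows downward; lengths in mm; the calibration is good to about 2 mm. A picture is of the moment at which its call begins. camera_params takes no time and is no camera call.
- job_done(): hands the job in; it is judged then, once.
The state is a dict: "clock": time; "joints": joint angles; "joint_vel": joint speeds; "joint_efforts": joint torques, N m; "position": TCP position; "ee_rot": TCP orientation; "contact_force": force on the tool from outside, world axes, zero at the start; "wrist_torque": the same for the moment, N m; "gripper_width": finger opening in mm; "grasp_force": force on a finger pad.
Only numpy, scipy, OpenCV 4.12 (cv2) and the standard library are available. Lean on these libraries where they do the work, as an engineer would, in place of code of your own. Each camera call takes 0.05 s, during which the arm holds its last target. There are 200 camera calls.

## Task

Pack up the wooden case of printing blocks with pushes of the fingertips only: first fold the upright inner leaf down flat over the blocks, then swing the open lid over it and press it fully shut. Grip and lift nothing, do not slam or force the leaf or the lid, and leave the blocks, the brush and the other things on the table where they are.

Things in the scene. Friction and masses are not known exactly. Their poses are not given: they have to be found in the camera images.
- case: Fixed wooden case, open on top: 300 mm (its x) by 220 mm (its y), 85 mm high, walls 9 mm. Origin at the centre of its underside on the table, z up. Lid hinged along the top of the -y wall; inner leaf hinged just inside the +y wall, which bears the carrying handle (up to 21 mm off the wall). Three block bays lie under the leaf's place; a narrow open till with a brush lies beside the lid's hinge.
- leaf (a joint): Leaf angle, rad: 0 = flat over the blocks on its rest (stop), 1.57 = upright, 1.75 = leaning out to its stop. Plywood board 276 mm (case x) by 147 mm from hinge to free edge, 5 mm thick. It folds down towards the case's -y; flat, its top is 75 mm above the table, 10 mm below the case's rim. Stiff hinge (0.18 N m): it stays where it is left, does not fall, and needs some 2 N near its edge.
- leaf_hinge (a point): Middle of the leaf's hinge axis, which runs along the case's x at case y = +87 mm, z = 72.5 mm, in mid-thickness of the leaf. Turns with the leaf: its y axis points from the free edge to the hinge, its z axis out of the face that is on top when the leaf lies flat (and looks away from the lid when it stands)
- leaf_edge (a point): Middle of the leaf's free edge line, 147 mm from the hinge axis, mid-thickness, inside the 44 mm wide, 12 mm deep thumb notch of that edge; axes as leaf_hinge
- lid (a joint): Lid angle, rad: 0 = fully shut on the case's rim (stop), 1.57 = upright, 1.85 = leaning back to its stop. A shallow wooden tray 300 (case x) x 220 x 22 mm: 6 mm panel, 9 mm thick rim below. It shuts towards the case's +y; shut, its top is 107 mm above the table. Stiff hinge (0.7 N m): it stays where it is left, does not fall, needs some 4 N near its edge. It jams on a standing leaf.
- lid_hinge (a point): Middle of the lid's hinge axis, which runs along the case's x at case y = -110 mm, z = 85 mm, at the lower edge of the lid's rim; the lid's outer face lies 22 mm from it. Turns with the lid: its y axis points from the hinge to the free edge, its z axis out of the lid's outer face
- lid_edge (a point): middle of the lid's free edge, 220 mm from the hinge axis, 11 mm inside the outer face (half the lid's depth); axes as lid_hinge
- block_a: a wooden hand-printing block with a dark T-shaped handle bar on top (bar along the block's y), 70 x 110 x 56 mm, in one bay of the case, wholly below the leaf's place; bystander, origin at the centre of its underside, z up
- block_b: a wooden hand-printing block with a dark T-shaped handle bar on top (bar along the block's y), 56 x 84 x 54 mm, in one bay of the case, wholly below the leaf's place; bystander, origin at the centre of its underside, z up
- block_c: a wooden hand-printing block with a dark T-shaped handle bar on top (bar along the block's y), 66 x 96 x 58 mm, in one bay of the case, wholly below the leaf's place; bystander, origin at the centre of its underside, z up
- block_d: a wooden hand-printing block with a dark T-shaped handle bar on top (bar along the block's y), 62 x 90 x 60 mm, standing on the table beside the case's +y wall; bystander, origin at the centre of its underside, z up
- brush: a flat wooden brush 203 mm long, 24 mm wide, 10 mm high, lying in the case's till beside the lid's hinge; bystander, origin on its underside 105 mm from the handle's end, x towards the bristles
- dye_jar: a closed jar of dye, 60 mm in diameter and 85 mm tall, standing beyond the case's +x end; bystander, origin at the centre of its underside
- tape: a roll of tape, a ring 84 mm in outer diameter, 25 mm high, lying flat off the case's +x, +y corner; bystander, origin at the centre of its underside

How it is judged:
By the outcome, as a careful person would: the job done as asked, in the order asked, and still so for the second after the job is handed in, with the robot touching nothing.
It also fails if it takes over 51 s, if anything falls off the work surface, if the arm or the gripper's body presses on something with over 40 N, if the wrist force passes 120 N, or if a joint passes its speed limit or range.

## Working session

There is one attempt and no reset: what is moved stays moved. The work goes in short steps, Python scripts to look and compute and a tool call to move; the robot and the scene stay as the last step left them, time stands still between calls to the robot, and variables do not carry over. Pictures are saved under pics/ and viewed, at most 10 in all, crops included, and the job is handed in when it is done.

Besides the shell and the picture viewer there is one more tool, called after "Request:" as name([rows], argument=value, ...), one row to a line, values as JSON. servo_tool: Moves the arm, as the interface text tells. Its arguments: {"type":"object","properties":{"motion":{"type":"array"}},"required":["motion"]}

```bash
mkdir -p pics; ls; cat > h.py <<'E'
import numpy as np, cv2
from bench import sensors,get_image,camera_params
from scipy.spatial.transform import Rotation as Rn
def cloud(name):
    im,d=get_image(name); p=camera_params(name); K=np.array(p["camera_matrix"]);R=np.array(p["R"]);t=np.array(p["t"])
    v,u=np.indices(d.shape); c=np.stack([(u-K[0,2])/K[0,0]*d,(v-K[1,2])/K[1,1]*d,d],-1)
    P=(c-t)@R; P[d==0]=np.nan
    return im,d,P
E
python3 - <<'E'
from h import *
ims=[]
for n in("side","top"):
    im,d,P=cloud(n); np.savez(n+"0.npz",im=im,P=P); ims.append(im)
    p=camera_params(n); print(n,np.round(-np.array(p["R"]).T@np.array(p["t"])),np.round(p["R"][2],2))
cv2.imwrite("pics/a.png",cv2.cvtColor(cv2.resize(ims[0],(800,600)),cv2.COLOR_RGB2BGR))
cv2.imwrite("pics/b.png",cv2.cvtColor(cv2.resize(ims[1],(800,600)),cv2.COLOR_RGB2BGR))
print(sensors.read_state())
E
```

```text
pics
side [ 729. -207.  661.] [-0.2   0.46 -0.87]
top [567. 101. 844.] [ 0.07  0.   -1.  ]
{'clock': 0.1, 'joints': array([ 1.59061563e+00,  3.85493028e-01,  6.75086598e-03, -4.29856782e-04,
       -1.19399331e+00, -2.58644296e-01]), 'joint_vel': array([-7.06929773e-04,  1.08151106e-03,  3.06321475e-03,  3.69320548e-03,
        1.16035081e-04,  3.76086635e-05]), 'joint_efforts': array([-5.55438601e-04, -3.93317091e+01,  1.88930064e+01,  4.19785559e+00,
       -2.57750966e-03,  5.84508825e-06]), 'position': array([147.68518496, 606.76200185, 230.31911245]), 'ee_rot': array([ 9.92868862e-01, -1.19207560e-01, -6.32807850e-05,  9.87913958e-04]), 'contact_force': array([ 0.05094705, -0.16476966,  0.05389821]), 'wrist_torque': array([ 0.01522492,  0.06741453, -0.00488639]), 'grasp_force': 0.0, 'gripper_width': 85.57440444424606}
```

View pics/a.png

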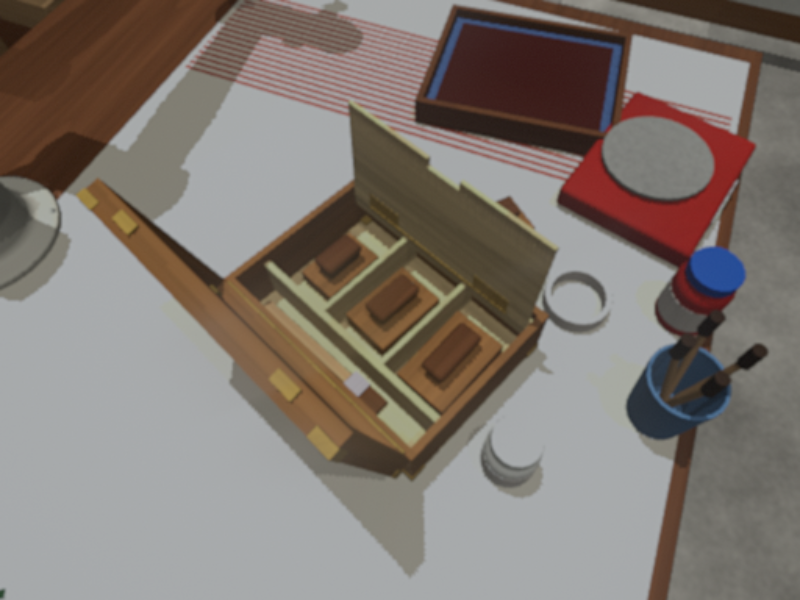

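View pics/b.png

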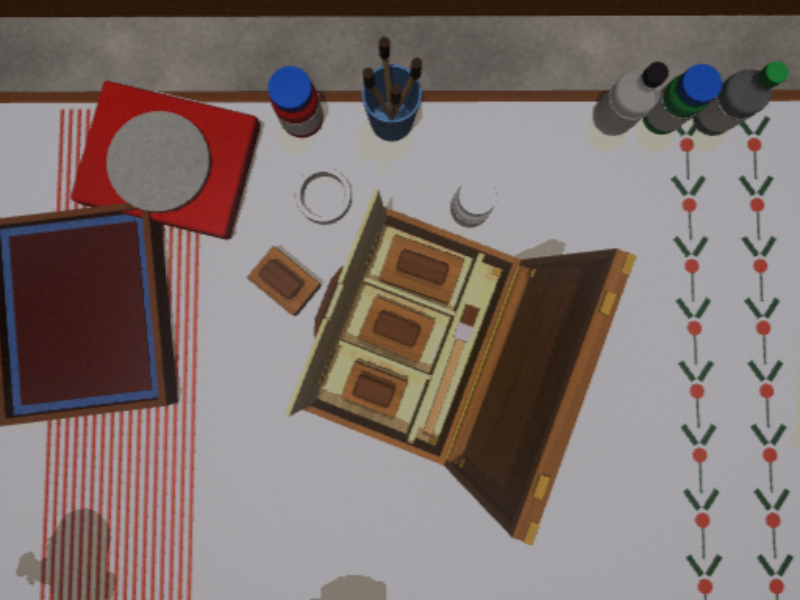

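The pictures show the lid (right in the top view, free edge about (625,255)-(525,540)), the leaf standing (edge (378,195)-(292,412)), and the case rim corners at about (388,208), (520,262), (447,460) and (305,408).

```bash
python3 - <<'E'
from h import *
# rim corners by rays, z=85
def ray(n,uv,z):
    p=camera_params(n);K=np.array(p["camera_matrix"]);R=np.array(p["R"]);t=np.array(p["t"])
    d=R.T@np.linalg.solve(K,[*(np.array(uv)/1.5625),1]);C=-R.T@t
    return C+d*(z-C[2])/d[2]
for uv in[(388,208),(520,262),(447,460),(305,408)]: print(ray("top",uv,85)[:2].round(1))
P=np.concatenate([np.load(n+"0.npz")["P"].reshape(-1,3) for n in("top","side")])
P=P[~np.isnan(P[:,0])]
Pt=np.load("top0.npz")["P"].reshape(-1,3)
c0=np.mean([ray("top",uv,85)[:2] for uv in[(388,208),(520,262),(447,460),(305,408)]],axis=0)
a=ray("top",(520,262),85)-ray("top",(447,460),85); yaw=np.arctan2(a[1],a[0]); print(c0,yaw)
for it in range(4):
    c,s=np.cos(yaw),np.sin(yaw); q=P[:,:2]-c0; X=np.c_[q@[c,s],q@[-s,c],P[:,2]]
    m=(abs(X[:,2]-85)<4)
    # x-end walls' top: edges by x
    e1=X[m&(abs(X[:,0]-145)<14)&(abs(X[:,1])<75)]; e2=X[m&(abs(X[:,0]+145)<14)&(abs(X[:,1])<75)]
    k1=np.polyfit(e1[:,1],e1[:,0],1);k2=np.polyfit(e2[:,1],e2[:,0],1)
    mid=(k1[1]+k2[1])/2; ang=-(k1[0]+k2[0])/2
    c0=c0+mid*np.array([c,s]); yaw+=np.clip(ang,-.05,.05); print(len(e1),len(e2),k1,k2,c0,yaw)
c,s=np.cos(yaw),np.sin(yaw); q=P[:,:2]-c0; X=np.c_[q@[c,s],q@[-s,c],P[:,2]]
np.save("X.npy",X)
m=(abs(X[:,2]-85)<4)&(abs(X[:,0])<130)
h,b=np.histogram(X[m,1],bins=np.arange(-150,150,4)); print([(int(bb),int(n)) for n,bb in zip(h,b) if n>15])
# leaf, lid
for nm,ys in(("leaf",(60,150)),("lid",(-330,-112))):
    k=(abs(X[:,0])<130)&(X[:,1]>ys[0])&(X[:,1]<ys[1])&(X[:,2]>100)&(X[:,2]<330)
    Y=X[k]; print(nm,k.sum(),Y.min(0),Y.max(0)); 
    mu=np.median(Y,0); 
    for i in range(5):
        A=Y[np.abs((Y-mu)@np.linalg.svd(Y-mu,full_matrices=False)[2][2])<6]; Y=A; mu=Y.mean(0)
    n=np.linalg.svd(Y-mu,full_matrices=False)[2][2]; print(mu,n,len(Y),Y[:,2].max(), np.percentile(Y,[1,99],axis=0).round())
E
```

```text
[739.9 105.6]
[663.9 -76.4]
[396.   26.8]
[465.4 218.6]
[566.29683649  68.64919501] -0.36771629411643103
826 728 [4.47054774e-03 1.44713485e+02] [ 4.91557364e-03 -1.45856858e+02] [565.76336649  68.85470805] -0.37240935480738424
825 729 [-6.18524302e-04  1.45267774e+02] [ 3.80058236e-04 -1.45280519e+02] [565.75743075  68.85702677] -0.3722901217744504
825 729 [-4.99825760e-04  1.45274136e+02] [ 4.98654663e-04 -1.45274156e+02] [565.75742167  68.85703032] -0.37228953622580074
825 729 [-4.99242837e-04  1.45274146e+02] [ 4.99237085e-04 -1.45274146e+02] [565.75742162  68.85703034] -0.3722895333501915
[(-118, 55), (-114, 52), (-102, 230), (-98, 572), (-94, 520), (-90, 86), (94, 354)]
leaf 7837 [-129.99219869   95.33369005  100.05538684] [129.97984904 109.91959361 222.21779617]
[  7.25322718 101.02337411 169.158524  ] [-0.00160575 -0.9976784   0.0680826 ] 7836 222.21779617207363 [[-127.   96.  102.]
 [ 128.  109.  220.]]
lid 12986 [-129.99087888 -170.00280629  100.00118672] [ 129.99029247 -115.24470033  303.03543364]
[   3.26412121 -141.42776896  221.11698685] [-8.01190191e-04 -9.87901629e-01 -1.55079751e-01] 7347 303.0354336375053 [[-127. -157.  104.]
 [ 128. -119.  301.]]
```

Request:
servo_tool([
  {"travel": [0,0,0],"rot": [0,0,0.0106],"hand": 0},
  {"travel": [0,0,0],"rot": [0,0,0.0106],"hand": 0},
  {"travel": [0.05,0.02,0],"rot": [0,0,0],"hand": 0},
  {"travel": [0.1,0.03,0],"rot": [0,0,0],"hand": 0},
  {"travel": [0.13,0.042,0],"rot": [0,0,0],"hand": 0},
  {"travel": [0.13,0.042,0],"rot": [0,0,0],"hand": 0},
  {"travel": [0.13,0.042,0],"rot": [0,0,0],"hand": 0},
  {"travel": [0.13,0.042,0],"rot": [0,0,0],"hand": 0},
  {"travel": [0.1,0.042,0],"rot": [0,0,0],"hand": 0},
  {"travel": [0.05,0.02,0],"rot": [0,0,0],"hand": 0},
])

```text
clock: 0.93
position: [315.2, 464.4, 231.2]
ee_rot: [0.983, -0.186, -0.0, 0.001]
contact_force: [0.0, 0.2, 0.0]
gripper_width: 0.0
grasp_force: 0.0
```

```bash
cat >> h.py <<'E'
yaw=-.3723; c0=np.array([569.3,77.9])
def cs():
    s=sensors.read_state(); p=np.array(s["position"]);a,b=np.cos(yaw),np.sin(yaw);q=p[:2]-c0
    R=Rn.from_quat(s["ee_rot"]).as_matrix(); f=np.array(s["contact_force"])
    print("t",s["clock"],"case",np.round([q@[a,b],q@[-b,a],p[2]],1),"toolx yaw",round(np.arctan2(R[1,0],R[0,0]),3),"zax",R[:,2].round(3),
      "F case",np.round([f[:2]@[a,b],f[:2]@[-b,a],f[2]],1),"w",round(s["gripper_width"],1),"j",np.round(s["joints"],2))
E
python3 -c "from h import *;cs()"
```

```text
t 0.9333 case [-377.3  267.6  231.2] toolx yaw -0.374 zax [-0.    -0.001 -1.   ] F case [-0.1  0.2  0. ] w 0.0 j [ 1.26  0.28 -0.15 -0.   -1.14 -0.07]
```

Request:
servo_tool([
  {"travel": [0.1,0.047,0],"rot": [0,0,0],"hand": 0},
  {"travel": [0.155,0.047,0],"rot": [0,0,0],"hand": 0},
  {"travel": [0.155,0.047,0],"rot": [0,0,0],"hand": 0},
  {"travel": [0.155,0.047,0],"rot": [0,0,0],"hand": 0},
  {"travel": [0.155,0.047,0],"rot": [0,0,0],"hand": 0},
  {"travel": [0.155,0.047,0],"rot": [0,0,0],"hand": 0},
  {"travel": [0.155,0.047,0],"rot": [0,0,0],"hand": 0},
  {"travel": [0.155,0.047,0],"rot": [0,0,0],"hand": 0},
  {"travel": [0.155,0.047,0],"rot": [0,0,0],"hand": 0},
  {"travel": [0.12,0.047,0],"rot": [0,0,0],"hand": 0},
])

```text
clock: 1.77
position: [612.5, 223.2, 230.7]
ee_rot: [0.983, -0.185, -0.0, 0.0]
contact_force: [0.8, 1.6, 0.2]
gripper_width: -0.2
grasp_force: 0.0
```

Request:
servo_tool([
  {"travel": [0.05,0,0],"rot": [0,0,0],"hand": 0},
  {"travel": [0,0,0.05],"rot": [0,0,0],"hand": 0},
  {"travel": [0,0,0.07],"rot": [0,0,0],"hand": 0},
  {"travel": [0,0,0.036],"rot": [0,0,0],"hand": 0},
  {"travel": [0,0,0],"rot": [0,0,0],"hand": 0},
  {"travel": [0,0,0],"rot": [0,0,0],"hand": 0},
])

```text
clock: 2.27
position: [622.1, 220.8, 191.9]
ee_rot: [0.983, -0.184, -0.0, 0.001]
contact_force: [0.8, 0.5, 0.4]
gripper_width: 0.1
grasp_force: 0.0
```

```bash
python3 - <<'E'
from h import *;cs()
im,d,P=cloud("side"); cv2.imwrite("pics/c.png",cv2.cvtColor(cv2.resize(im,(800,600)),cv2.COLOR_RGB2BGR))
E
```

```text
t 2.2667 case [ -2.8 152.3 191.9] toolx yaw -0.371 zax [-0.001 -0.001 -1.   ] F case [0.6 0.8 0.4] w 0.1 j [ 0.59  0.47  0.05  0.   -1.15  0.61]
```

View pics/c.png

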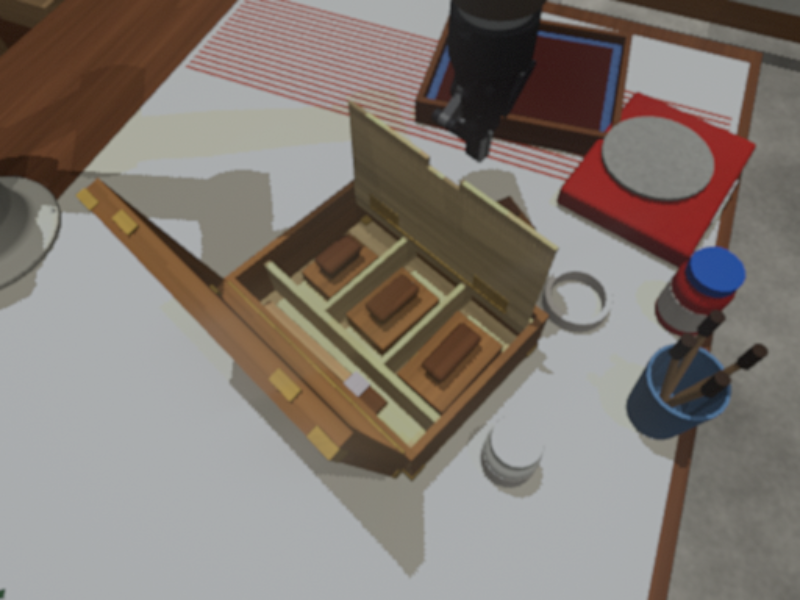

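The gripper's tip (about (480,155)) stands clear behind the leaf, and nothing has been disturbed. Next I work out the arc for folding the leaf.

```bash
python3 - <<'E'
import numpy as np
r=120
f=lambda p:np.array([87-r*np.cos(p)+2.5*np.sin(p)+14.5,72.5+r*np.sin(p)+2.5*np.cos(p)])
ph=np.linspace(1.64,0.0,31);p=np.array([f(x) for x in ph]);print(p[0],p[-1])
d=np.diff(p,axis=0)
for i,x in enumerate(d): print(i,np.round([-x[0]/250,-x[1]/250],4),p[i+1].round(0))
E
```

```text
[112.29182979 192.03989464] [-18.5  75. ]
0 [ 0.0262 -0.0016] [106. 192.]
1 [ 0.0262 -0.0002] [ 99. 193.]
2 [0.0262 0.0012] [ 93. 192.]
3 [0.0261 0.0027] [ 86. 192.]
4 [0.0259 0.0041] [ 80. 191.]
5 [0.0257 0.0055] [ 73. 189.]
6 [0.0253 0.0069] [ 67. 187.]
7 [0.0249 0.0083] [ 61. 185.]
8 [0.0244 0.0096] [ 55. 183.]
9 [0.0239 0.0109] [ 49. 180.]
10 [0.0232 0.0122] [ 43. 177.]
11 [0.0225 0.0135] [ 37. 174.]
12 [0.0218 0.0147] [ 32. 170.]
13 [0.0209 0.0158] [ 26. 166.]
14 [0.02  0.017] [ 21. 162.]
15 [0.0191 0.018 ] [ 17. 157.]
16 [0.0181 0.019 ] [ 12. 153.]
17 [0.017 0.02 ] [  8. 148.]
18 [0.0159 0.0209] [  4. 142.]
19 [0.0147 0.0217] [  0. 137.]
20 [0.0135 0.0225] [ -3. 131.]
21 [0.0122 0.0232] [ -6. 126.]
22 [0.011  0.0238] [ -9. 120.]
23 [0.0096 0.0244] [-11. 114.]
24 [0.0083 0.0249] [-13. 107.]
25 [0.0069 0.0253] [-15. 101.]
26 [0.0055 0.0257] [-16.  95.]
27 [0.0041 0.0259] [-18.  88.]
28 [0.0027 0.0261] [-18.  82.]
29 [0.0013 0.0262] [-18.  75.]
```

Request:
servo_tool([
  {"travel": [0.01,0.04,0],"rot": [0,0,0],"hand": 0},
  {"travel": [0,0.03,0],"rot": [0,0,0],"hand": 0},
  {"travel": [0,0.02,0],"rot": [0,0,0],"hand": 0},
  {"travel": [0,0.02,0],"rot": [0,0,0],"hand": 0},
  {"travel": [0,0.02,0],"rot": [0,0,0],"hand": 0},
  {"travel": [0,0.02,0],"rot": [0,0,0],"hand": 0},
  {"travel": [0,0.02,0],"rot": [0,0,0],"hand": 0},
])

```text
clock: 2.9
position: [609.2, 180.0, 192.6]
ee_rot: [0.983, -0.185, 0.0, -0.0]
contact_force: [-0.7, 1.3, 1.9]
gripper_width: 0.1
grasp_force: 0.7
```

Request:
servo_tool([
  {"travel": [0,0.026,0],"rot": [0,0,0],"hand": 0},
  {"travel": [0,0.026,0.001],"rot": [0,0,0],"hand": 0},
  {"travel": [0,0.026,0.002],"rot": [0,0,0],"hand": 0},
  {"travel": [0,0.026,0.003],"rot": [0,0,0],"hand": 0},
  {"travel": [0,0.026,0.004],"rot": [0,0,0],"hand": 0},
  {"travel": [0,0.026,0.006],"rot": [0,0,0],"hand": 0},
  {"travel": [0,0.025,0.007],"rot": [0,0,0],"hand": 0},
  {"travel": [0,0.025,0.008],"rot": [0,0,0],"hand": 0},
  {"travel": [0,0.024,0.01],"rot": [0,0,0],"hand": 0},
  {"travel": [0,0.024,0.011],"rot": [0,0,0],"hand": 0},
])

```text
clock: 3.73
position: [585.9, 120.5, 179.1]
ee_rot: [0.983, -0.185, -0.0, 0.0]
contact_force: [-0.2, -0.0, 1.4]
gripper_width: 0.0
grasp_force: 0.7
```

```bash
cat >> h.py <<'E'
def ang(which):
    Q=[]
    for n in("side","top"):
        im,d,P=cloud(n);Q.append(P.reshape(-1,3))
    P=np.concatenate(Q);P=P[~np.isnan(P[:,0])];a,b=np.cos(yaw),np.sin(yaw);q=P[:,:2]-c0
    X=np.c_[q@[a,b],q@[-b,a],P[:,2]];X=X[(abs(X[:,0])>60)&(abs(X[:,0])<125)]
    h=(87,72.5) if which=="leaf" else(-110,85); sg=-1 if which=="leaf" else 1
    y=sg*(X[:,1]-h[0]);z=X[:,2]-h[1];rr=np.hypot(y,z);L=147 if which=="leaf" else 220
    k=(rr>L*.5)&(rr<L+3)&(z>-5);th=np.arctan2(z,y)[k]
    H,e=np.histogram(th,bins=np.arange(-.1,2,.05));print(which,[(round(x,2),int(n)) for n,x in zip(H,e) if n>50])
E
python3 -c "
from h import *
cs();ang('leaf')"
```

```text
t 3.7333 case [-1.000e-01  4.570e+01  1.791e+02] toolx yaw -0.372 zax [-0. -0. -1.] F case [-0.2 -0.1  1.4] w 0.0 j [ 0.47  0.38 -0.14  0.   -1.05  0.73]
leaf [(np.float64(-0.05), 532), (np.float64(1.05), 106), (np.float64(1.1), 1018)]
```

Request:
servo_tool([
  {"travel": [0,0.023,0.012],"rot": [0,0,0],"hand": 0},
  {"travel": [0,0.0225,0.0135],"rot": [0,0,0],"hand": 0},
  {"travel": [0,0.022,0.015],"rot": [0,0,0],"hand": 0},
  {"travel": [0,0.021,0.016],"rot": [0,0,0],"hand": 0},
  {"travel": [0,0.02,0.017],"rot": [0,0,0],"hand": 0},
  {"travel": [0,0.019,0.018],"rot": [0,0,0],"hand": 0},
  {"travel": [0,0.018,0.019],"rot": [0,0,0],"hand": 0},
  {"travel": [0,0.017,0.02],"rot": [0,0,0],"hand": 0},
  {"travel": [0,0.016,0.021],"rot": [0,0,0],"hand": 0},
  {"travel": [0,0.015,0.022],"rot": [0,0,0],"hand": 0},
])

```text
clock: 4.67
position: [568.3, 75.6, 135.3]
ee_rot: [0.983, -0.185, -0.0, 0.0]
contact_force: [0.1, -0.9, 1.4]
gripper_width: 0.1
grasp_force: 0.6
```

Request:
servo_tool([
  {"travel": [0,0.0135,0.0225],"rot": [0,0,0],"hand": 0},
  {"travel": [0,0.012,0.023],"rot": [0,0,0],"hand": 0},
  {"travel": [0,0.011,0.024],"rot": [0,0,0],"hand": 0},
  {"travel": [0,0.01,0.0245],"rot": [0,0,0],"hand": 0},
  {"travel": [0,0.008,0.025],"rot": [0,0,0],"hand": 0},
  {"travel": [0,0.007,0.025],"rot": [0,0,0],"hand": 0},
  {"travel": [0,0.0055,0.0255],"rot": [0,0,0],"hand": 0},
  {"travel": [0,0.004,0.02],"rot": [0,0,0],"hand": 0},
  {"travel": [0,0.002,0.015],"rot": [0,0,0],"hand": 0},
  {"travel": [0,0,0.01],"rot": [0,0,0],"hand": 0},
])

```text
clock: 5.5
position: [561.7, 59.0, 81.7]
ee_rot: [0.983, -0.185, -0.0, 0.0]
contact_force: [0.2, -0.6, 1.0]
gripper_width: -0.4
grasp_force: 0.5
```

```bash
python3 -c "
from h import *
cs();ang('leaf')"
```

```text
t 5.5 case [ -0.2 -20.3  81.7] toolx yaw -0.372 zax [-0.001 -0.    -1.   ] F case [ 0.4 -0.5  1. ] w -0.4 j [ 0.39  0.44 -0.33  0.   -0.8   0.81]
leaf [(np.float64(-0.05), 203), (np.float64(0.0), 88), (np.float64(0.05), 3215), (np.float64(0.1), 140)]
```

Request:
servo_tool([
  {"travel": [0,0,0.006],"rot": [0,0,0],"hand": 0},
  {"travel": [0,0,0.006],"rot": [0,0,0],"hand": 0},
  {"travel": [0,0,0.006],"rot": [0,0,0],"hand": 0},
  {"travel": [0,0,0.005],"rot": [0,0,0],"hand": 0},
  {"travel": [0,0,0.004],"rot": [0,0,0],"hand": 0},
  {"travel": [0,0,0.003],"rot": [0,0,0],"hand": 0},
  {"travel": [0,0,0],"rot": [0,0,0],"hand": 0},
])

```text
clock: 6.18
position: [561.9, 59.0, 75.1]
ee_rot: [0.983, -0.185, -0.0, 0.0]
contact_force: [-1.7, -1.5, 3.3]
gripper_width: 0.0
grasp_force: 1.6
```

```bash
python3 -c "
from h import *
cs();ang('leaf')"
```

```text
t 6.1833 case [ -0.1 -20.3  75.1] toolx yaw -0.372 zax [-0. -0. -1.] F case [-1.1 -2.   3.3] w 0.0 j [ 0.39  0.44 -0.34  0.   -0.79  0.81]
leaf [(np.float64(-0.05), 319), (np.float64(0.0), 3210)]
```

Request:
servo_tool([
  {"travel": [0,0,0.003],"rot": [0,0,0],"hand": 0},
  {"travel": [0,0,0.003],"rot": [0,0,0],"hand": 0},
  {"travel": [0,0,0],"rot": [0,0,0],"hand": 0},
])

```text
clock: 6.53
position: [561.9, 59.1, 74.9]
ee_rot: [0.983, -0.185, 0.0, 0.0]
contact_force: [-3.8, -0.5, 11.5]
gripper_width: -0.0
grasp_force: 5.6
```

Request:
servo_tool([
  {"travel": [0,0,-0.03],"rot": [0,0,0],"hand": 0},
  {"travel": [0,0,-0.09],"rot": [0,0,0],"hand": 0},
  {"travel": [0,0,-0.15],"rot": [0,0,0],"hand": 0},
  {"travel": [0,0,-0.15],"rot": [0,0,0],"hand": 0},
  {"travel": [0,0,-0.15],"rot": [0,0,0],"hand": 0},
  {"travel": [0,0,-0.15],"rot": [0,0,0],"hand": 0},
  {"travel": [0,0,-0.15],"rot": [0,0,0],"hand": 0},
  {"travel": [0,0,-0.12],"rot": [0,0,0],"hand": 0},
  {"travel": [0,0,-0.09],"rot": [0,0,0],"hand": 0},
  {"travel": [0,0,-0.02],"rot": [0,0,0],"hand": 0},
])

```text
clock: 7.37
position: [563.6, 59.5, 353.5]
ee_rot: [0.983, -0.185, 0.004, -0.002]
contact_force: [0.5, -0.6, 0.7]
gripper_width: -0.3
grasp_force: 0.0
```

```bash
python3 -c "
from h import *
cs();ang('leaf');ang('lid')"
python3 - <<'E'
import numpy as np
r=190
f=lambda t:np.array([-110+r*np.cos(t)-22*np.sin(t)-14.5,85+r*np.sin(t)+22*np.cos(t)])
ph=np.linspace(1.73,0.0,41);p=np.array([f(x) for x in ph]);print(p[0],p[-1])
d=np.diff(p,axis=0)
for i,x in enumerate(d): print(i,np.round([-x[0]/250,-x[1]/250],4),p[i+1].round(0))
E
```

```text
t 7.3667 case [  1.4 -19.2 353.5] toolx yaw -0.372 zax [ 0.01   0.003 -1.   ] F case [ 0.7 -0.4  0.7] w -0.3 j [ 0.39  0.22  0.08  0.   -1.42  0.81]
leaf [(np.float64(-0.05), 141), (np.float64(0.0), 2710), (np.float64(0.05), 70)]
lid [(np.float64(-0.05), 303), (np.float64(0.0), 195), (np.float64(1.75), 256), (np.float64(1.8), 896), (np.float64(1.85), 841)]
[-176.3428646   269.10952553] [ 65.5 107. ]
0 [-0.032  -0.0083] [-168.  271.]
1 [-0.0324 -0.0069] [-160.  273.]
2 [-0.0326 -0.0055] [-152.  274.]
3 [-0.0328 -0.0041] [-144.  275.]
4 [-0.033  -0.0026] [-136.  276.]
5 [-0.0331 -0.0012] [-127.  276.]
6 [-0.0331  0.0002] [-119.  276.]
7 [-0.033   0.0017] [-111.  276.]
8 [-0.0329  0.0031] [-103.  275.]
9 [-0.0328  0.0045] [-94. 274.]
10 [-0.0326  0.0059] [-86. 272.]
11 [-0.0323  0.0073] [-78. 271.]
12 [-0.0319  0.0087] [-70. 268.]
13 [-0.0315  0.0101] [-62. 266.]
14 [-0.0311  0.0114] [-55. 263.]
15 [-0.0305  0.0128] [-47. 260.]
16 [-0.0299  0.0141] [-39. 256.]
17 [-0.0293  0.0153] [-32. 252.]
18 [-0.0286  0.0166] [-25. 248.]
19 [-0.0279  0.0178] [-18. 244.]
20 [-0.0271  0.019 ] [-11. 239.]
21 [-0.0262  0.0202] [ -5. 234.]
22 [-0.0253  0.0213] [  2. 229.]
23 [-0.0244  0.0224] [  8. 223.]
24 [-0.0234  0.0234] [ 14. 217.]
25 [-0.0224  0.0244] [ 19. 211.]
26 [-0.0213  0.0253] [ 25. 205.]
27 [-0.0202  0.0262] [ 30. 198.]
28 [-0.019   0.0271] [ 34. 192.]
29 [-0.0178  0.0279] [ 39. 185.]
30 [-0.0166  0.0286] [ 43. 177.]
31 [-0.0154  0.0293] [ 47. 170.]
32 [-0.0141  0.0299] [ 50. 163.]
33 [-0.0128  0.0305] [ 53. 155.]
34 [-0.0114  0.031 ] [ 56. 147.]
35 [-0.0101  0.0315] [ 59. 139.]
36 [-0.0087  0.0319] [ 61. 131.]
37 [-0.0073  0.0323] [ 63. 123.]
38 [-0.0059  0.0326] [ 64. 115.]
39 [-0.0045  0.0328] [ 66. 107.]
```

Request:
servo_tool([
  {"travel": [0,0.05,0],"rot": [0,0,0],"hand": 0},
  {"travel": [0,0.1,0],"rot": [0,0,0],"hand": 0},
  {"travel": [0,0.13,0],"rot": [0,0,0],"hand": 0},
  {"travel": [0,0.13,0],"rot": [0,0,0],"hand": 0},
  {"travel": [0,0.13,0],"rot": [0,0,0],"hand": 0},
  {"travel": [0,0.13,0],"rot": [0,0,0],"hand": 0},
  {"travel": [0,0.09,0],"rot": [0,0,0],"hand": 0},
  {"travel": [0,0.03,0],"rot": [0,0,0],"hand": 0},
  {"travel": [0,0,0],"rot": [0,0,0],"hand": 0},
])

```text
clock: 8.32
position: [488.8, -126.5, 347.3]
ee_rot: [0.982, -0.186, -0.001, 0.0]
contact_force: [-0.6, 0.6, -1.4]
gripper_width: -0.0
grasp_force: 0.0
```

```bash
python3 -c "
from h import *
cs()"
```

```text
t 8.3167 case [  -0.6 -219.7  347.3] toolx yaw -0.375 zax [-0.002  0.    -1.   ] F case [-0.8  0.3 -1.4] w -0.0 j [ 0.07  0.12 -0.07 -0.   -1.39  1.13]
```

Request:
servo_tool([
  {"travel": [0,0,0.06],"rot": [0,0,0],"hand": 0},
  {"travel": [0,0,0.1],"rot": [0,0,0],"hand": 0},
  {"travel": [0,0,0.1],"rot": [0,0,0],"hand": 0},
  {"travel": [0,0,0.05],"rot": [0,0,0],"hand": 0},
  {"travel": [0,0,0],"rot": [0,0,0],"hand": 0},
  {"travel": [0,-0.03,0],"rot": [0,0,0],"hand": 0},
  {"travel": [0,-0.04,0],"rot": [0,0,0],"hand": 0},
  {"travel": [0,-0.03,0],"rot": [0,0,0],"hand": 0},
  {"travel": [0,-0.03,0],"rot": [0,0,0],"hand": 0},
  {"travel": [0,0,0],"rot": [0,0,0],"hand": 0},
])

```text
clock: 9.15
position: [503.1, -93.7, 272.3]
ee_rot: [0.983, -0.184, 0.001, 0.0]
contact_force: [-0.7, 0.2, 0.2]
gripper_width: -0.1
grasp_force: 0.4
```

```bash
python3 - <<'E'
from h import *;cs()
im,d,P=cloud("side"); cv2.imwrite("pics/d.png",cv2.cvtColor(cv2.resize(im,(800,600)),cv2.COLOR_RGB2BGR))
E
```

```text
t 9.15 case [   0.7 -183.9  272.3] toolx yaw -0.37 zax [ 0.003 -0.001 -1.   ] F case [-0.7 -0.1  0.2] w -0.1 j [ 0.13  0.16 -0.2   0.   -1.21  1.07]
```

View pics/d.png

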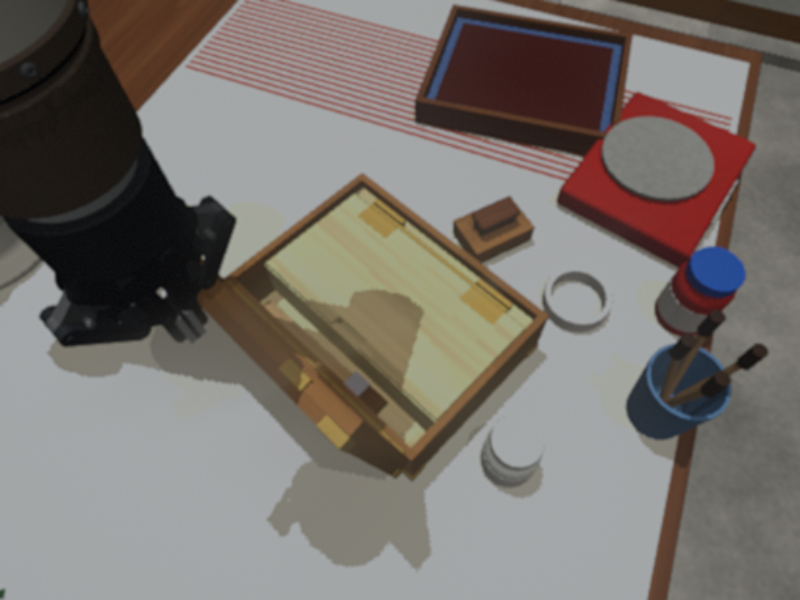

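The leaf lies flat in the case, and the gripper (about (185,325)) stands just outside the lid. Now I swing the lid.

Request:
servo_tool([
  {"travel": [0,-0.02,0],"rot": [0,0,0],"hand": 0},
  {"travel": [0,-0.02,0],"rot": [0,0,0],"hand": 0},
  {"travel": [0,-0.025,0],"rot": [0,0,0],"hand": 0},
  {"travel": [0,-0.03,0],"rot": [0,0,0],"hand": 0},
  {"travel": [0,-0.033,-0.003],"rot": [0,0,0],"hand": 0},
  {"travel": [0,-0.033,-0.003],"rot": [0,0,0],"hand": 0},
  {"travel": [0,-0.033,-0.003],"rot": [0,0,0],"hand": 0},
  {"travel": [0,-0.033,-0.001],"rot": [0,0,0],"hand": 0},
  {"travel": [0,-0.033,0],"rot": [0,0,0],"hand": 0},
])

```text
clock: 9.95
position: [525.9, -33.2, 273.5]
ee_rot: [0.983, -0.185, 0.0, -0.0]
contact_force: [-0.9, -2.9, 4.0]
gripper_width: -0.2
grasp_force: 2.0
```

```bash
python3 -c "
from h import *
cs();ang('lid')"
```

```text
t 9.95 case [   0.  -119.2  273.5] toolx yaw -0.372 zax [ 0. -0. -1.] F case [ 0.2 -3.   4. ] w -0.2 j [ 0.25  0.19 -0.16  0.   -1.22  0.95]
lid [(np.float64(-0.05), 398), (np.float64(0.0), 235), (np.float64(1.4), 208), (np.float64(1.45), 678), (np.float64(1.5), 906), (np.float64(1.55), 1076), (np.float64(1.6), 410)]
```

Request:
servo_tool([
  {"travel": [0,-0.033,0.002],"rot": [0,0,0],"hand": 0},
  {"travel": [0,-0.033,0.003],"rot": [0,0,0],"hand": 0},
  {"travel": [0,-0.033,0.0045],"rot": [0,0,0],"hand": 0},
  {"travel": [0,-0.0325,0.006],"rot": [0,0,0],"hand": 0},
  {"travel": [0,-0.032,0.0075],"rot": [0,0,0],"hand": 0},
  {"travel": [0,-0.032,0.009],"rot": [0,0,0],"hand": 0},
  {"travel": [0,-0.0315,0.01],"rot": [0,0,0],"hand": 0},
  {"travel": [0,-0.031,0.0115],"rot": [0,0,0],"hand": 0},
  {"travel": [0,-0.0305,0.013],"rot": [0,0,0],"hand": 0},
  {"travel": [0,-0.03,0.014],"rot": [0,0,0],"hand": 0},
])

```text
clock: 10.88
position: [555.1, 41.1, 253.0]
ee_rot: [0.983, -0.185, 0.0, -0.0]
contact_force: [-0.4, -2.4, 2.9]
gripper_width: -0.1
grasp_force: 1.6
```

Request:
servo_tool([
  {"travel": [0,-0.029,0.0155],"rot": [0,0,0],"hand": 0},
  {"travel": [0,-0.0285,0.0165],"rot": [0,0,0],"hand": 0},
  {"travel": [0,-0.028,0.018],"rot": [0,0,0],"hand": 0},
  {"travel": [0,-0.027,0.019],"rot": [0,0,0],"hand": 0},
  {"travel": [0,-0.026,0.02],"rot": [0,0,0],"hand": 0},
  {"travel": [0,-0.0255,0.0215],"rot": [0,0,0],"hand": 0},
  {"travel": [0,-0.0245,0.0225],"rot": [0,0,0],"hand": 0},
  {"travel": [0,-0.0235,0.0235],"rot": [0,0,0],"hand": 0},
  {"travel": [0,-0.0225,0.0245],"rot": [0,0,0],"hand": 0},
  {"travel": [0,-0.0215,0.0255],"rot": [0,0,0],"hand": 0},
])

```text
clock: 11.72
position: [578.0, 100.4, 200.8]
ee_rot: [0.983, -0.185, 0.0, -0.0]
contact_force: [-0.4, 0.0, 3.4]
gripper_width: 0.2
grasp_force: 1.2
```

```bash
python3 -c "
from h import *
cs();ang('lid')"
```

```text
t 11.7167 case [-1.000e-01  2.420e+01  2.008e+02] toolx yaw -0.372 zax [ 0.  0. -1.] F case [-0.3 -0.1  3.4] w 0.2 j [ 0.45  0.34 -0.14 -0.   -1.09  0.75]
lid [(np.float64(-0.05), 57), (np.float64(0.6), 98), (np.float64(0.65), 3024), (np.float64(0.7), 2943), (np.float64(0.75), 680)]
```

Tracking is on the planned arc. Continuing, and slowing towards the end.

Request:
servo_tool([
  {"travel": [0,-0.02,0.0265],"rot": [0,0,0],"hand": 0},
  {"travel": [0,-0.019,0.027],"rot": [0,0,0],"hand": 0},
  {"travel": [0,-0.018,0.028],"rot": [0,0,0],"hand": 0},
  {"travel": [0,-0.0165,0.0285],"rot": [0,0,0],"hand": 0},
  {"travel": [0,-0.0155,0.0295],"rot": [0,0,0],"hand": 0},
  {"travel": [0,-0.014,0.03],"rot": [0,0,0],"hand": 0},
  {"travel": [0,-0.013,0.0305],"rot": [0,0,0],"hand": 0},
  {"travel": [0,-0.0115,0.031],"rot": [0,0,0],"hand": 0},
  {"travel": [0,-0.008,0.025],"rot": [0,0,0],"hand": 0},
  {"travel": [0,-0.006,0.02],"rot": [0,0,0],"hand": 0},
])

```text
clock: 12.65
position: [590.6, 132.9, 131.5]
ee_rot: [0.983, -0.185, -0.0, 0.0]
contact_force: [-2.0, -0.1, 1.5]
gripper_width: -0.0
grasp_force: 0.8
```

Request:
servo_tool([
  {"travel": [0,-0.004,0.016],"rot": [0,0,0],"hand": 0},
  {"travel": [0,-0.004,0.016],"rot": [0,0,0],"hand": 0},
  {"travel": [0,-0.003,0.014],"rot": [0,0,0],"hand": 0},
  {"travel": [0,-0.002,0.012],"rot": [0,0,0],"hand": 0},
  {"travel": [0,-0.002,0.01],"rot": [0,0,0],"hand": 0},
  {"travel": [0,0,0.008],"rot": [0,0,0],"hand": 0},
])

```text
clock: 13.15
position: [592.2, 136.4, 113.5]
ee_rot: [0.983, -0.185, 0.0, -0.0]
contact_force: [-0.6, 0.4, 3.0]
gripper_width: -0.2
grasp_force: 0.8
```

```bash
python3 -c "
from h import *
cs();ang('lid')"
```

```text
t 13.15 case [  0.   62.8 113.5] toolx yaw -0.372 zax [ 0.001  0.    -1.   ] F case [-0.7  0.1  3. ] w -0.2 j [ 0.49  0.46 -0.19 -0.   -0.92  0.71]
lid [(np.float64(0.1), 1445), (np.float64(0.15), 3690), (np.float64(0.2), 1487)]
```

Request:
servo_tool([
  {"travel": [0,0,0.005],"rot": [0,0,0],"hand": 0},
  {"travel": [0,0,0.005],"rot": [0,0,0],"hand": 0},
  {"travel": [0,0,0.005],"rot": [0,0,0],"hand": 0},
  {"travel": [0,0,0.005],"rot": [0,0,0],"hand": 0},
  {"travel": [0,0,0.004],"rot": [0,0,0],"hand": 0},
  {"travel": [0,0,0.004],"rot": [0,0,0],"hand": 0},
  {"travel": [0,0,0],"rot": [0,0,0],"hand": 0},
])

```text
clock: 13.83
position: [592.5, 136.4, 107.2]
ee_rot: [0.983, -0.185, 0.001, -0.0]
contact_force: [-0.7, 1.0, 3.4]
gripper_width: 0.1
grasp_force: 1.8
```

Request:
servo_tool([
  {"travel": [0,0,0.003],"rot": [0,0,0],"hand": 0},
  {"travel": [0,0,0.003],"rot": [0,0,0],"hand": 0},
  {"travel": [0,0,0.003],"rot": [0,0,0],"hand": 0},
  {"travel": [0,0,0],"rot": [0,0,0],"hand": 0},
  {"travel": [0,0,0],"rot": [0,0,0],"hand": 0},
])

```text
clock: 14.25
position: [592.5, 136.4, 107.0]
ee_rot: [0.983, -0.184, 0.001, -0.0]
contact_force: [-3.4, 0.9, 13.1]
gripper_width: -0.0
grasp_force: 6.5
```

The lid is at its stop: the force rises with no further travel. I retreat and check.

Request:
servo_tool([
  {"travel": [0,0,-0.02],"rot": [0,0,0],"hand": 0},
  {"travel": [0,0,-0.06],"rot": [0,0,0],"hand": 0},
  {"travel": [0,0,-0.12],"rot": [0,0,0],"hand": 0},
  {"travel": [0,0,-0.14],"rot": [0,0,0],"hand": 0},
  {"travel": [0,0,-0.12],"rot": [0,0,0],"hand": 0},
  {"travel": [0,0,-0.06],"rot": [0,0,0],"hand": 0},
  {"travel": [0,0,0],"rot": [0,0,0],"hand": 0},
  {"travel": [0,0,0],"rot": [0,0,0],"hand": 0},
])

```text
clock: 14.92
position: [591.6, 136.0, 234.4]
ee_rot: [0.983, -0.185, -0.0, -0.0]
contact_force: [0.4, -0.6, -0.7]
gripper_width: 0.0
grasp_force: 0.0
```

```bash
python3 - <<'E'
from h import *;cs()
im,d,P=cloud("side"); cv2.imwrite("pics/e.png",cv2.cvtColor(cv2.resize(im,(800,600)),cv2.COLOR_RGB2BGR))
a,b=np.cos(yaw),np.sin(yaw)
for n in("side","top"):
    P=cloud(n)[2].reshape(-1,3);P=P[~np.isnan(P[:,0])];q=P[:,:2]-c0;X=np.c_[q@[a,b],q@[-b,a],P[:,2]]
    k=(abs(X[:,0])<140)&(abs(X[:,1])<105)&(abs(X[:,2]-107)<20);A=np.c_[X[k,:2],np.ones(k.sum())]
    print(n,k.sum(),np.linalg.lstsq(A,X[k,2],rcond=None)[0].round(4))
E
```

```text
t 14.9167 case [ -0.4  62.3 234.4] toolx yaw -0.373 zax [-0.     0.001 -1.   ] F case [ 0.6 -0.4 -0.7] w 0.0 j [ 0.49  0.35 -0.03 -0.   -1.18  0.71]
side 17579 [ 2.000000e-04 -4.000000e-04  1.072031e+02]
top 10057 [-9.00000e-04  7.00000e-04  1.06013e+02]
```

View pics/e.png

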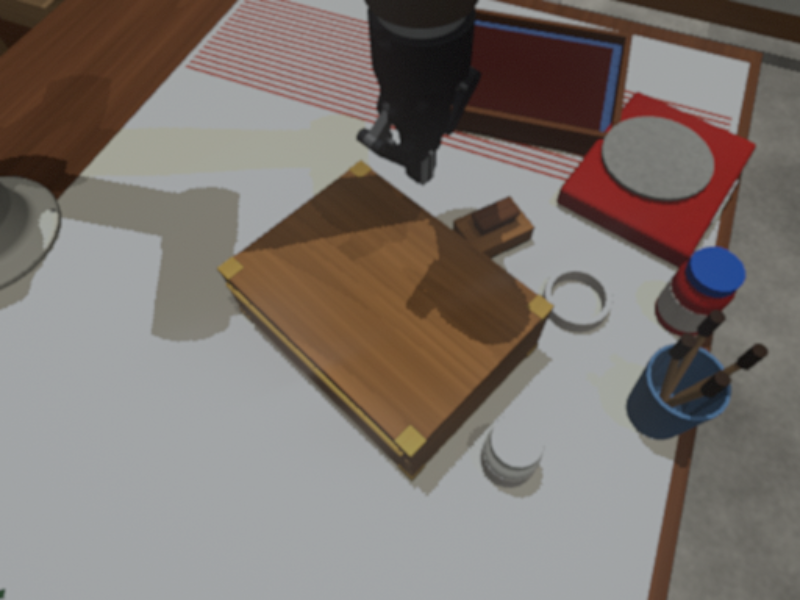

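The lid is fully shut (top at 107 mm, level; corners at (230,268), (360,170), (540,305) and (410,440)), and the other things stand where they were.

```bash
python3 -c "
from bench import job_done
print(job_done())"
```

```text
the job is handed in; nothing more can be done
None
```

The leaf was folded flat, then the lid was swung over it and pressed fully shut with light fingertip pushes (measured force at most about 13 N); the job was handed in at about 15 s, with the things on the table still in place in the last picture.

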